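# Knock a stuck dead centre loose with the knock-out bar

### The job

A dead centre is stuck in the nose of the small bench lathe. Take the knock-out bar from its wooden stand, slide it partway into the rear end of the hollow spindle, let go, take it again further back by its head and push it home, driving the centre loose, until the head bears firmly on the pulley. Feel your way: never jam the bar or push with more than about 15 N; leave it in the spindle, let go, and leave the other things on the bench where they are.

Things in the scene. Friction and masses are not known exactly. Their poses are not given: they have to be found in the camera images.
- lathe: small green bench lathe, fixed, spindle locked. Origin on the bench right below the spindle's rear end; x level along the spindle towards the nose, z up. Spindle axis 105 mm above the bench. Headstock x 34 to 200, y -45 to 45, top 143 mm; black motor x 6 to 166, y -67 to -143, 88 mm high; carriage and tailstock beyond the nose (x over 225 mm)
- bore (a point): centre of the mouth of the spindle's through bore at the rear end, 105 mm above the bench; axes as the lathe's, x points into the bore. Bore 12 mm in diameter, level, straight, with a countersink 17 mm wide and 3 mm deep at the mouth. The dead centre's tail blocks it 165 mm inside the mouth (plus joint centre)
- pulley: aluminium belt pulley 60 mm in diameter on the spindle's rear end; its flat rear face is flush with the bore's mouth and is what the bar's head comes to bear on. Origin and axes as the lathe's
- centre (a joint): how far, in m, the dead centre (steel point in the spindle nose) has been driven out towards +x of the lathe; it starts at 0 to 0.002 and slides out stiffly, resisting the bar with about 7 N of friction, and stays where it is left
- bar: knock-out bar, about 150 g: steel shaft 10 mm in diameter, 171 mm long, tip rounded; aluminium head 24 mm in diameter, 40 mm long at its rear. Origin on the axis at the head's flat shoulder; x along the shaft to the tip, head at x -40 to 0. Centre of mass about 50 mm in front of the shoulder. Fully home, its shoulder touches the pulley and its tip has driven the centre to about 6 mm
- bar_tip (a point): the tip of the bar's shaft, on its axis, 171 mm in front of the shoulder
- stand: fixed wooden stand; the bar lies in it level, axis 45 mm above the bench. Origin on the bench below the bar's shoulder (+-3 mm), x to the bar's tip. Base x -72 to 162, y -31 to 31, 12 mm high. Block with cheeks 2 mm beside the head: x -49 to 7, y -25 to 25, 51 mm high. Notched post: x 125 to 139, y -17 to 17, 52 mm high. Shaft is free to grip between; bar lifts straight out
- oil_bottle: amber bottle with a black cap, 32 mm in diameter, 68 mm high, standing; origin at the centre of its foot. Leave alone
- stone_jar: blue jar with a white lid, 44 mm in diameter, 42 mm high, standing; origin at the centre of its foot. Leave alone
- pliers: red-handled pliers lying on the bench, 162 mm long, 42 mm wide, 14 mm high; origin on the bench near the joint, x to the jaws. Leave alone
There are look-alikes about, which are no part of the job. Of the things shaped like the bar, the steel one is meant.

How it is judged:
By the outcome, as a careful person would: the job done as asked, in the order asked, and still so for the second after the job is handed in, with the robot touching nothing.
It also fails if it takes over 72 s, if anything falls off the work surface, if the arm or the gripper's body presses on something with over 40 N, if the wrist force passes 120 N, or if a joint passes its speed limit or range.

### The arm

A 6-joint arm with a two-finger parallel gripper is mounted at the origin on the work surface. World frame = base frame: x ahead of the robot, y to its left, z up, the work surface at z = 0. Lengths are in m, angles in rad, forces in N, time in s.
With the tool pointing down it reaches from about 0.425 to 0.95 m from the base axis. Payload 3.5 kg.
Tool frame: the origin (TCP) lies between the finger pads; the fingertips stand 19 mm ahead of it and the grasp point (between the pads) is the TCP (ctrl.nose_length is the distance from the TCP to the fingertips, in m); z points along the fingers, y is the line along which they close (so a half turn about z gives the same grasp; the last joint's range is limited). The gripper opens to 85 mm and grips with 20 to 120 N. Pads are 22 mm wide; open, the fingers measure 114 mm over their backs; the gripper's body (76 mm by 85 mm) begins 54 mm behind the grasp point. The pads swing forward as they close: fully open they stand 13 mm farther back than shut.
Start: joints at [1.005, 0.286, 1.577, -0, 1.279, -0.15], TCP at [0.273, 0.617, 0.25] pointing down, gripper open.
Joint ranges: [-2.77, 2.77], [-0.9, 2.22], [0.21, 2.48], [-1.53, 4.67], [0.24, 2.81], [-2.84, 2.84]. Speed limits (rad/s): [2.79, 2.79, 3.14, 3.14, 3.14, 3.14].

### API

Orientations are given as a unit quaternion [x, y, z, w].
In Python, from plant import ctrl gives the robot as it stands.
- The arm moves only by the tool apply_moves, never from a script. Its argument "series" is a list of rows, each a list of 6 numbers: the shift along the world's x, y, z scaled (see below), then the turn, a rotation vector about the world's x, y, z scaled (see below). A call has 1 to 20 rows; each row is the pose to reach, as a shift and turn from the pose commanded when the call began; what a row does not reach only later rows make up. The controller multiplies each number of a shift by 0.8 m and each number of a turn by 45 degrees. A row lasts 1/8 s, in which the tool goes at most 62.5 mm and 10.7 degrees, less where a joint would pass 70% of its speed; a pose out of reach is approached as far as the arm can. A call with a number of a shift or a turn outside -1 to 1 is refused whole. A call with a gripper value outside its range is refused whole. "jaw" is the opening, from 0 (shut) to 1 (fully open), set as the call begins (left out, the last holds). The fingers move at their own pace and stop on an object; "squeeze" is the grip in N (left out, the last holds). Time passes only in rows, so rows that repeat a pose let the fingers close. It gives the time, the measured TCP pose, the force, the opening and the grip force at its end, in the units of the state.
- ctrl.get_state(): the state, without advancing time (a new reading comes with each control period).
- ctrl.read_camera(name): name is "scene" or "top"; returns the picture (420x560x3 uint8, red, green, blue); there is no depth.
- ctrl.get_calibration(name): a dict with "fx", "fy", "cx", "cy" (pixels), "dist_coeffs" ([k1, k2, p1, p2, k3] as OpenCV has them; the pictures are not rectified), "xyz" and "orientation" of the camera in the world. Camera axes: x right, y up, looking along -z (the intrinsics and any distortion apply to the point x, -y, -z); pixel columns grow to the right and rows downward; lengths in m; the calibration is good to about 2 mm. A picture is of the moment at which its call begins. get_calibration takes no time and is no camera call.
- ctrl.sign_off(): hands the job in; it is judged then, once.
Trained networks look in the newest picture that a camera, given by its name, has taken for a name from the list of things; names that differ only in an ending like _2 or _b are one class to them, and where a whole thing is asked for, a point or a joint stands for the part that bears it (a point fixed in the world has none). Each returns a list of dicts, best first, with "p" (0 to 1); they miss things now and then, are a little off and sometimes report something else, mostly with a low value. They report only what shows in the picture. A call takes as long as a camera call. They do not tell look-alikes from the thing itself.
- ctrl.boxes_of(thing, camera): "xy" ([column, row] as shares, 0 to 1, of the picture: columns of its width, rows of its height, amid what is visible of it).
- ctrl.silhouettes(thing, camera): "pixels" (420x560 bool, what is visible of it) and "xy" ([column, row] as shares, 0 to 1, of the picture: columns of its width, rows of its height, amid what is visible of it).
The state is a dict: "time": time; "qpos": joint angles; "dq": joint speeds; "joint_efforts": joint torques, N m; "eef_pos": TCP position; "tcp_rot": TCP orientation; "contact_force": force on the tool from outside, world axes, zero at the start; "wrist_torque": the same for the moment, N m; "opening": opening from 0.0 (shut) to 1.0 (fully open); "finger_force": force on a finger pad.
Only numpy, scipy, OpenCV 4.12 (cv2) and the standard library are available. Lean on these libraries where they do the work, as an engineer would, in place of code of your own. Each camera call takes 0.05 s, during which the arm holds its last target. There are 200 camera calls.

## Working session

There is one attempt and no reset: what is moved stays moved. The work goes in short steps, Python scripts to look and compute and a tool call to move; the robot and the scene stay as the last step left them, time stands still between calls to the robot, and variables do not carry over. Pictures are saved under pics/ and viewed, at most 10 in all, crops included, and the job is handed in when it is done.

Besides the shell and the picture viewer there is one more tool, called after "Request:" as name(argument=value, ...), one argument or row to a line, values as JSON. apply_moves: Moves the arm, as the interface text tells. Shifts and turns lie within -1 to 1; 1 stands for 0.8 m of shift or 45 degrees of turn. Its arguments: {"type":"object","properties":{"series":{"type":"array"},"jaw":{"type":"number"},"squeeze":{"type":"number"}},"required":["series"]}

```bash
mkdir -p pics; ls; python3 - <<'E'
from plant import ctrl
import cv2,numpy as np
for c in ("scene","top"):
    im=ctrl.read_camera(c); cv2.imwrite(f"pics/{c}0.png",im[:,:,::-1])
    k=ctrl.get_calibration(c); print(c,{a:np.round(b,4).tolist() for a,b in k.items()})
    for t in ("bar","stand","lathe","pulley","oil_bottle","stone_jar","pliers"):
        print(t,[(round(d["p"],2),np.round(np.array(d["xy"])*[560,420]).tolist()) for d in ctrl.boxes_of(t,c)][:4])
print(ctrl.get_state())
E
```

```text
pics
scene {'fx': 452.1663, 'fy': 452.1663, 'cx': 277.3674, 'cy': 201.15, 'dist_coeffs': [-0.1086, 0.0, 0.0, 0.0, 0.0], 'xyz': [1.048, -0.1169, 0.751], 'orientation': [0.2238, 0.2267, 0.6666, 0.6739]}
bar [(0.8, [196.0, 221.0]), (0.62, [410.0, 166.0]), (0.57, [239.0, 161.0])]
stand [(0.68, [206.0, 231.0])]
lathe [(0.58, [436.0, 232.0])]
pulley [(0.57, [369.0, 210.0])]
oil_bottle [(0.7, [243.0, 307.0])]
stone_jar []
pliers [(0.83, [319.0, 169.0])]
top {'fx': 512.529, 'fy': 512.529, 'cx': 280.6501, 'cy': 209.2144, 'dist_coeffs': [0.0468, 0.0, 0.0, 0.0, 0.0], 'xyz': [0.373, -0.0989, 1.0674], 'orientation': [0.0642, -0.0699, -0.6934, 0.7143]}
bar [(0.9, [335.0, 306.0]), (0.64, [357.0, 221.0]), (0.57, [134.0, 292.0]), (0.4, [138.0, 191.0])]
stand [(0.87, [349.0, 222.0]), (0.66, [139.0, 191.0])]
lathe [(0.79, [135.0, 189.0])]
pulley [(0.61, [208.0, 194.0]), (0.48, [139.0, 192.0])]
oil_bottle [(0.64, [319.0, 139.0])]
stone_jar []
pliers [(0.76, [242.0, 291.0])]
{'time': 0.8, 'qpos': array([ 1.00501375e+00,  2.86259089e-01,  1.57669256e+00, -3.07049061e-05,
        1.27859545e+00, -1.49972048e-01]), 'dq': array([ 0.00101802,  0.00148077, -0.00024248,  0.0012006 , -0.00026353,
        0.00020802]), 'joint_efforts': array([-6.67773207e-06, -4.05917501e+01, -2.92921686e+01, -1.54450809e-04,
        6.38841702e-04,  6.46710291e-06]), 'eef_pos': array([0.27260965, 0.61748999, 0.25035621]), 'tcp_rot': array([2.06406399e-01, 9.78466350e-01, 1.61863478e-05, 2.17496664e-05]), 'contact_force': array([ 0.19753245,  0.5983739 , -0.1593925 ]), 'wrist_torque': array([-0.02402998, -0.01196387,  0.03628055]), 'finger_force': 0.0, 'opening': 1.0014795299355874}
```

View pics/scene0.png

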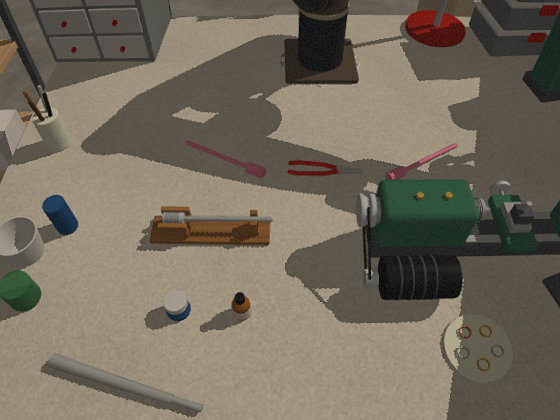

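View pics/top0.png

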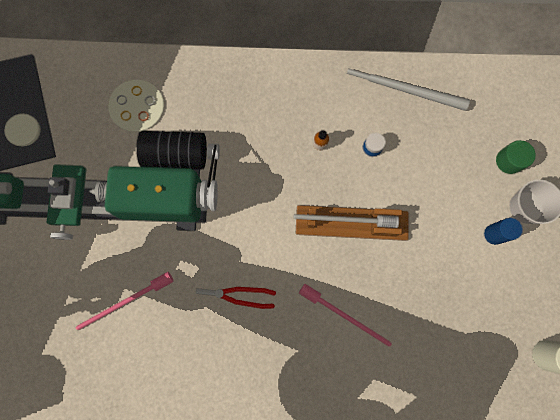

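The steel bar lies in the stand (scene ~(217,218), top ~(347,220)), with its head towards -y and its tip towards +y. The lathe's pulley is at scene (369,208), top (208,194), with the nose towards +y. The pink bars are the look-alikes. Next I zoom in.

```bash
python3 - <<'E'
import cv2,numpy as np
from plant import ctrl
s=cv2.imread("pics/scene0.png");t=cv2.imread("pics/top0.png")
def crop(im,x,y,w,h,f):
    c=cv2.resize(im[y:y+h,x:x+w],None,fx=f,fy=f,interpolation=cv2.INTER_CUBIC)
    for i in range(0,w,10):
        cv2.line(c,(i*f,0),(i*f,12 if (x+i)%50 else 26),(0,255,255),1)
        if (x+i)%50==0: cv2.putText(c,str(x+i),(i*f+2,24),0,.45,(0,0,255),1)
    for i in range(0,h,10):
        cv2.line(c,(0,i*f),(12 if (y+i)%50 else 26,i*f),(0,255,255),1)
        if (y+i)%50==0: cv2.putText(c,str(y+i),(2,i*f-2),0,.45,(0,0,255),1)
    return c
cv2.imwrite("pics/c1.png",np.vstack([crop(s,140,200,140,50,5),crop(t,290,200,140,50,5)]))
cv2.imwrite("pics/c2.png",np.hstack([crop(s,340,170,140,130,4)[:, :400],crop(t,130,120,100,130,4)]))
E
```

```text
(no output)
```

View pics/c1.png

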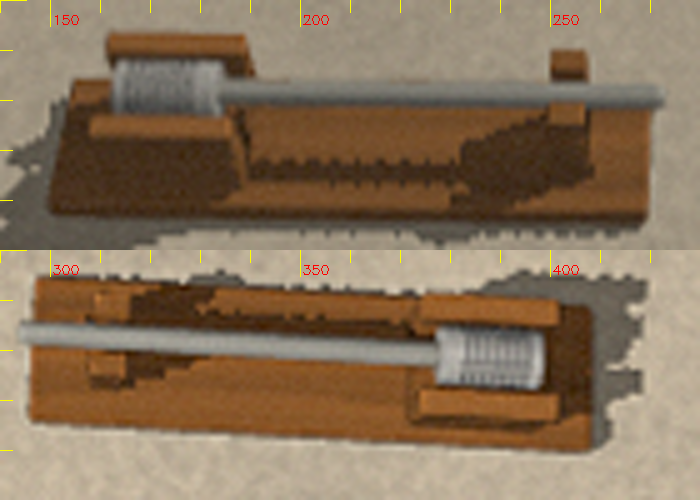

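View pics/c2.png

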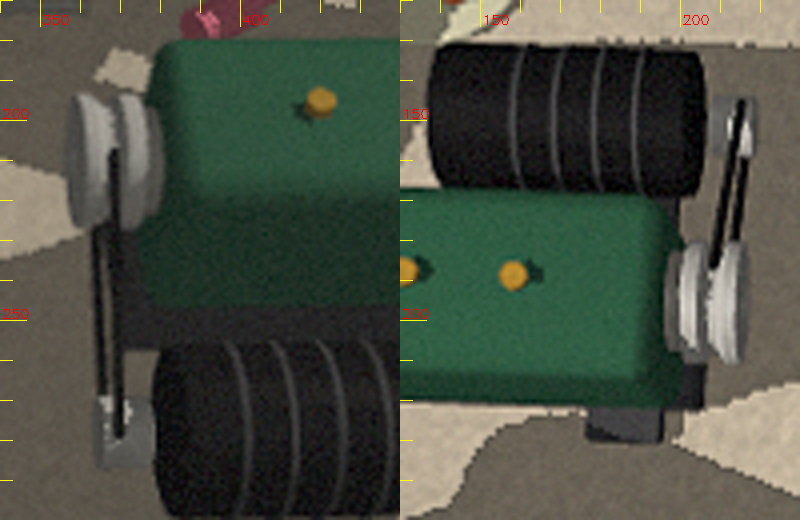

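```bash
cat > h.py <<'E'
import numpy as np,cv2
from scipy.spatial.transform import Rotation as R
from scipy.optimize import least_squares
from plant import ctrl
K={}
for c in ("scene","top"):
    k=ctrl.get_calibration(c); M=np.array([[k["fx"],0,k["cx"]],[0,k["fy"],k["cy"]],[0,0,1.]])
    # cv cam axes = diag(1,-1,-1) * cam axes
    Rw=(np.diag([1,-1,-1])@R.from_quat(k["orientation"]).as_matrix().T)
    K[c]=(M,np.array(k["dist_coeffs"]),Rw,np.array(k["xyz"]))
def proj(c,P):
    M,d,Rw,o=K[c]; P=np.atleast_2d(P)
    return cv2.projectPoints(P.astype(float),cv2.Rodrigues(Rw)[0],-Rw@o,M,d)[0][:,0]
def onplane(c,uv,z):
    M,d,Rw,o=K[c]
    p=cv2.undistortPoints(np.array(uv,float).reshape(-1,1,2),M,d)[:,0]
    D=np.c_[p,np.ones(len(p))]@Rw
    return o+D*((z-o[2])/D[:,2])[:,None]
def tri(a,b):  # rays from scene a, top b
    f=lambda X:np.r_[proj("scene",X)[0]-a,proj("top",X)[0]-b]
    r=least_squares(f,[.5,0,.1]); return r.x,r.fun
E
python3 - <<'E'
from h import *
np.set_printoptions(precision=4,suppress=True)
S={"scene":[(184.4,218),(272.4,219.4),(163,217)],"top":[(377.4,221),(294,216.2),(398.6,222.2)]}
for c in S:
    P=onplane(c,S[c],.045); print(c,P[:,:2].tolist(),"len",np.linalg.norm(P[1]-P[0]),np.linalg.norm(P[2]-P[0]),"yaw",np.degrees(np.arctan2(*(P[1]-P[0])[[1,0]])))
for a,b in zip(S["scene"],S["top"]): print("tri",*tri(a,b))
# direction cues lathe
for n,c,uv,z in [("head up","top",[(130,167.5),(190,168.75)],.13),("head low","top",[(130,213.3),(190,214.5)],.13),("oil","top",[(131.3,187.5),(158.3,188.7)],.15),("oil","scene",[(420.2,195.3),(449,196)],.15)]:
    P=onplane(c,uv,z); print(n,c,P.tolist(),np.degrees(np.arctan2(*(P[1]-P[0])[[1,0]])))
a=np.linspace(0,2*np.pi,181)
def f(p):
    x,y,w=p; A=np.array([np.cos(w),np.sin(w),0]);B=np.array([-np.sin(w),np.cos(w),0])
    C=np.array([x,y,.105])+.03*(np.cos(a)[:,None]*B+np.sin(a)[:,None]*[0,0,1])
    s=proj("scene",C);t=proj("top",C)
    return np.r_[s[:,0].min()-356.5,s[:,1].min()-193.25,s[:,1].max()-227,t[:,0].max()-217,t[:,1].min()-180.3,t[:,1].max()-211,(w-np.radians(91))*50]
r=least_squares(f,[.45,.15,1.58]);print(r.x,np.degrees(r.x[2]),r.fun)
for t in ("bar","pulley","lathe"):
  for c in K:
    ctrl.read_camera(c)
    d=ctrl.silhouettes(t,c)
    for e in d[:3]:
        v,u=np.nonzero(e["pixels"]); print(t,c,round(e["p"],2),u.min(),u.max(),v.min(),v.max(),len(u))
E
```

```text
scene [[0.5511019495764515, -0.29608094762547577], [0.5564507523322004, -0.127289181613005], [0.5482797932665866, -0.33806682565487345]] len 0.16887649322664355 0.04208061929364597 yaw 88.18497483050436
top [[0.5512367821799689, -0.3006635206994304], [0.5559321443634408, -0.13176178073992062], [0.5500945686085512, -0.34341687824408895]] len 0.16896699141365998 0.042768612710539736 yaw 88.40762346538548
tri [ 0.551  -0.2983  0.045 ] [-1.128  -0.0627 -1.1783  0.0926]
tri [ 0.556  -0.1294  0.0445] [-1.103  -0.018  -1.1742 -0.0452]
tri [ 0.5494 -0.3401  0.0469] [-1.3523 -0.0882 -1.3983  0.1509]
head up top [[0.6242318959096991, 0.181167451211526, 0.13], [0.6255397190545366, 0.06907930158784427, 0.13]] -89.3315141102282
head low top [[0.5369779258566748, 0.17394739260339676, 0.13], [0.5380642751319554, 0.06371704069533847, 0.13]] -89.43535321768914
oil top [[0.5813060371507722, 0.1697586774368116, 0.15000000000000002], [0.5806308347703154, 0.12077868536100818, 0.15000000000000002]] -90.78978772340324
oil scene [[0.5835265167363093, 0.12526344161362496, 0.15000000000000002], [0.585675803495579, 0.17514802715849753, 0.15000000000000002]] 87.53292636888894
[0.5806 0.0252 1.5789] 90.46339382846382 [-1.3723 -0.0122  0.1715 -1.4642 -0.3527  0.2578 -0.4683]
bar scene 0.89 163 272 212 223 767
bar scene 0.66 385 456 144 179 435
bar scene 0.65 187 265 142 177 468
bar top 0.79 75 173 272 329 762
bar top 0.76 294 397 215 226 601
bar top 0.62 0 219 130 239 14074
pulley scene 0.9 356 375 194 227 524
pulley top 0.41 295 408 206 240 2689
lathe scene 0.85 356 559 178 299 17355
lathe top 0.8 0 219 130 240 13968
```

```bash
python3 - <<'E'
from h import *
G={c:cv2.GaussianBlur(cv2.imread(f"pics/{c}0.png").astype(np.float32),(0,0),1) for c in K}
def edge(n,c,u0,u1,va,vb,z):
    g=G[c];pts=[]
    for u in range(u0,u1+1):
        w=int(round(va+(vb-va)*(u-u0)/(u1-u0)))
        col=np.abs(np.gradient(g[w-6:w+7,u,:],axis=0)).sum(1)
        i=int(col[2:-2].argmax())+2; wgt=col[i-2:i+3]; pts.append((u,w-6+i-2+(wgt*np.arange(5)).sum()/wgt.sum()))
    p=np.array(pts)
    for _ in range(4):
        q=np.polyfit(p[:,0],p[:,1],1); e=p[:,1]-np.polyval(q,p[:,0]); p=p[abs(e)<max(.3,1.5*e.std())]
    L=[(u0,np.polyval(q,u0)),(u1,np.polyval(q,u1))]
    P=onplane(c,L,z); d=P[1]-P[0]; d*=np.sign(d[1])
    print(n,c,np.round(L,2).tolist(),len(p),"rms",round(e.std(),2),P[:,:2].round(4).tolist(),"yaw",round(np.degrees(np.arctan2(d[1],d[0])),2))
edge("shaft lo","top",312,370,219.5,223,.045)
edge("motor up","top",145,200,131.5,133,.07)
edge("motor low","top",145,198,167,169,.07)
edge("head up","top",110,188,167,169,.13)
edge("head low","top",110,188,213,214.5,.13)
edge("bed low","top",140,172,221,222,.1)
edge("head top","scene",390,465,180,181,.143)
edge("head mid","scene",385,465,220,221,.143)
edge("motor bot","scene",390,450,299,297,.01)
edge("motor top","scene",385,455,256,256,.088)
E
```

```text
shaft lo top [[312.0, 219.19], [370.0, 217.29]] 37 rms 0.82 [[0.5509, -0.1683], [0.5584, -0.2857]] yaw 93.66
motor up top [[145.0, 130.13], [200.0, 131.0]] 44 rms 0.1 [[0.7195, 0.1753], [0.7216, 0.0644]] yaw 91.08
motor low top [[145.0, 167.01], [198.0, 169.0]] 50 rms 0.15 [[0.6423, 0.1695], [0.6417, 0.0638]] yaw 89.66
head up top [[110.0, 164.9], [188.0, 168.69]] 59 rms 0.16 [[0.628, 0.2186], [0.6255, 0.0728]] yaw 89.02
head low top [[110.0, 210.92], [188.0, 214.01]] 62 rms 0.13 [[0.5403, 0.2108], [0.5389, 0.0675]] yaw 89.42
bed low top [[140.0, 220.49], [172.0, 221.19]] 33 rms 0.11 [[0.5289, 0.1627], [0.5294, 0.1022]] yaw 90.42
head top scene [[390.0, 178.87], [465.0, 179.0]] 72 rms 0.09 [[0.5408, 0.0814], [0.5425, 0.2173]] yaw 89.32
head mid scene [[385.0, 218.32], [465.0, 218.08]] 50 rms 0.48 [[0.6253, 0.0595], [0.6271, 0.1949]] yaw 89.24
motor bot scene [[390.0, 299.82], [450.0, 298.09]] 48 rms 0.17 [[0.7096, 0.0811], [0.7094, 0.1909]] yaw 90.11
motor top scene [[385.0, 255.37], [455.0, 254.71]] 39 rms 0.27 [[0.6635, 0.064], [0.6649, 0.1857]] yaw 89.32
```

Lathe yaw is about 89.3° with the bore at (0.581, 0.025). Bar yaw is about 88.3° with the shoulder at (0.551, -0.300). The measured lengths match the given ones, so I start moving.

Request:
apply_moves(
  series=[
    [0.25,-0.75,0,0,0,-1],
    [0.25,-0.75,0,0,0,-1],
    [0.25,-0.75,0,0,0,-1],
    [0.25,-0.75,0,0,0,-1],
    [0.25,-0.75,0,0,0,-1],
    [0.25,-0.75,0,0,0,-1],
    [0.25,-0.75,0,0,0,-1],
    [0.25,-0.75,0,0,0,-1],
    [0.25,-0.75,0,0,0,-1],
    [0.25,-0.75,0,0,0,-1],
    [0.25,-0.75,0,0,0,-1],
  ],
  jaw=0.6,
  squeeze=40,
)

```text
time: 2.78
eef_pos: [0.4735, 0.0142, 0.2507]
tcp_rot: [0.568, 0.823, -0.0, 0.0]
contact_force: [0.8, 0.2, 0.6]
opening: 0.598
finger_force: 0.0
```

Request:
apply_moves(
  series=[
    [0.098,-0.347,-0.05,0,0,-0.5],
    [0.098,-0.347,-0.05,0,0,-0.5],
    [0.098,-0.347,-0.05,0,0,-0.5],
    [0.098,-0.347,-0.1,0,0,-0.5],
    [0.098,-0.347,-0.163,0,0,-0.5],
    [0.098,-0.347,-0.163,0,0,-0.5],
    [0.098,-0.347,-0.163,0,0,-0.5],
    [0.098,-0.347,-0.163,0,0,-0.5],
  ],
)

```text
time: 3.78
eef_pos: [0.5518, -0.2592, 0.1213]
tcp_rot: [0.715, 0.699, 0.0, 0.001]
contact_force: [0.5, 0.3, 0.9]
opening: 0.6
finger_force: 0.0
```

```bash
python3 - <<'E'
from h import *
a=ctrl.read_camera("scene")[170:260,130:290,::-1]; b=ctrl.read_camera("top")[150:270,270:430,::-1]
cv2.imwrite("pics/n1.png",np.vstack([cv2.resize(a,None,fx=4.2,fy=3.2)[:280],cv2.resize(b,(672,300))]) if 0 else np.hstack([cv2.resize(a,(400,225)),cv2.resize(b,(400,300))[:225]]))
s=ctrl.get_state(); print(s["eef_pos"],np.degrees(2*np.arctan2(s["tcp_rot"][1],s["tcp_rot"][0]))-90,s["tcp_rot"],s["contact_force"],s["qpos"])
for c in K: print(c,proj(c,[s["eef_pos"]]))
E
```

```text
[ 0.55213024 -0.25948638  0.12213197] -1.2421662406140683 [7.14729050e-01 6.99399374e-01 4.13263306e-04 1.65225045e-03] [-0.54386538 -0.23895302  0.56593547] [-6.05565117e-01  2.78117136e-01  1.83650336e+00  2.16961581e-04
  1.02357091e+00 -5.83997801e-01]
scene [[197.33427154 193.35371609]]
top [[363.49083481 213.04431073]]
```

View pics/n1.png

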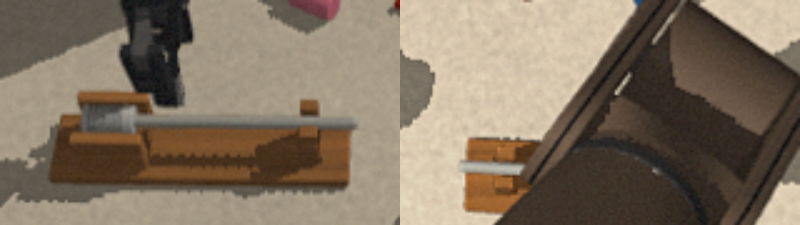

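The scene view has the fingers above the shaft just in front of the block, around (200,200) in the full image; the arm hides the stand in the top view. Descending.

Request:
apply_moves(
  series=[
    [0,0,-0.05,0,0,-0.01],
    [0,0,-0.075,0,0,-0.01],
    [0,0,-0.09,0,0,-0.01],
    [0,0,-0.0955,0,0,-0.01],
    [0,0,-0.0955,0,0,-0.01],
    [0,0,-0.0955,0,0,-0.01],
  ],
)

```text
time: 4.62
eef_pos: [0.5517, -0.2606, 0.0446]
tcp_rot: [0.718, 0.696, 0.0, 0.001]
contact_force: [-0.1, 0.6, 0.3]
opening: 0.597
finger_force: 0.0
```

Request:
apply_moves(
  series=[
    [0,0,0,0,0,0],
    [0,0,0,0,0,0],
    [0,0,0,0,0,0],
    [0,0,0,0,0,0],
    [0,0,0,0,0,0],
    [0,0,0,0,0,0],
  ],
  jaw=0,
  squeeze=60,
)

```text
time: 5.38
eef_pos: [0.5522, -0.2604, 0.0442]
tcp_rot: [0.718, 0.696, 0.001, 0.001]
contact_force: [5.1, 0.8, -0.4]
opening: 0.094
finger_force: 58.4
```

Request:
apply_moves(
  series=[
    [0.001,0,0,0,0,0],
    [0.001,0,0.002,0,0,0],
    [0.001,0,0.004,0,0,0],
    [0.001,0,0.008,0,0,0],
  ],
)

```text
time: 5.88
eef_pos: [0.5521, -0.26, 0.0484]
tcp_rot: [0.718, 0.696, 0.001, 0.001]
contact_force: [9.1, -0.1, -8.7]
opening: 0.09
finger_force: 58.3
```

```bash
python3 - <<'E'
from h import *
a=ctrl.read_camera("scene")[190:260,140:290,::-1]
cv2.imwrite("pics/n2.png",cv2.resize(a,(750,350),interpolation=2))
s=ctrl.get_state(); print(s["eef_pos"],R.from_quat(s["tcp_rot"]).as_matrix().round(4).tolist(),s["contact_force"],s["wrist_torque"],s["opening"])
E
```

```text
[ 0.55215694 -0.25999232  0.04886376] [[0.0316, 0.9995, 0.0018], [0.9995, -0.0316, -0.0001], [-0.0, 0.0019, -1.0]] [ 7.70243655 -0.96470128 -6.52617243] [-0.14466787 -1.19173536  0.11800013] 0.09138649805310145
```

View pics/n2.png

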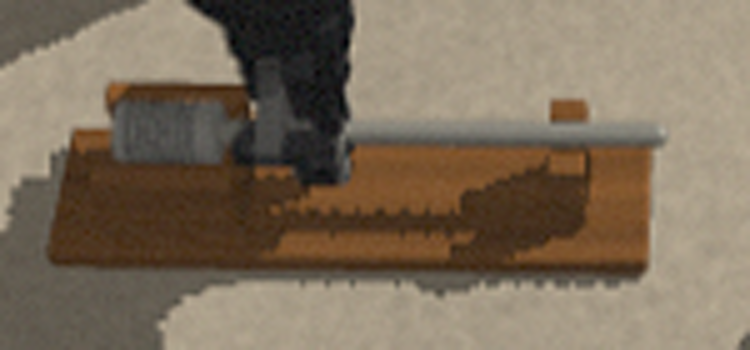

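Request:
apply_moves(
  series=[
    [0.001,0,0,0,0,0],
    [0.002,0,0,0,0,0],
    [0.002,0,0,0,0,0],
  ],
)

```text
time: 6.3
eef_pos: [0.5523, -0.2597, 0.0492]
tcp_rot: [0.718, 0.696, -0.001, -0.002]
contact_force: [0.8, -0.1, -2.5]
opening: 0.092
finger_force: 59.0
```

Request:
apply_moves(
  series=[
    [0,0,0.008,0,0,0],
    [0,0,0.016,0,0,0],
    [0,0,0.026,0,0,0],
    [0,0,0.04,0,0,0],
    [0,0,0.06,0,0,0],
    [0,0,0.07,0,0,0],
    [0,0,0.07,0,0,0],
  ],
)

```text
time: 7.18
eef_pos: [0.554, -0.2605, 0.1073]
tcp_rot: [0.718, 0.696, 0.0, 0.001]
contact_force: [0.3, 1.1, -2.2]
opening: 0.096
finger_force: 59.1
```

```bash
python3 - <<'E'
from h import *
s=ctrl.get_state(); print(s["eef_pos"],R.from_quat(s["tcp_rot"]).as_matrix().round(4).tolist(),s["contact_force"],s["wrist_torque"],s["opening"])
E
```

```text
[ 0.55401666 -0.26051904  0.10731685] [[0.031, 0.9995, 0.0019], [0.9995, -0.0309, -0.0014], [-0.0013, 0.002, -1.0]] [ 0.25837975  1.12754582 -2.18389317] [ 0.01880975 -0.02818464  0.00677574] 0.09559409267204273
```

Request:
apply_moves(
  series=[
    [0.01,0.05,0,0,0,0.01],
    [0.02,0.1,-0.002,0,0,0.024],
    [0.03,0.14,-0.004,0,0,0.024],
    [0.033,0.161,-0.004,0,0,0.024],
    [0.033,0.161,-0.004,0,0,0.024],
    [0.033,0.161,-0.004,0,0,0.024],
  ],
)

```text
time: 7.92
eef_pos: [0.5798, -0.1323, 0.1028]
tcp_rot: [0.712, 0.703, -0.0, 0.0]
contact_force: [0.7, 0.1, -0.8]
opening: 0.091
finger_force: 59.1
```

```bash
python3 - <<'E'
from h import *
im={}
for c in K: im[c]=ctrl.read_camera(c); cv2.imwrite(f"pics/{c}2.png",im[c][:,:,::-1])
a=im["scene"][170:250,280:400,::-1]; b=im["top"][160:240,190:310,::-1]
cv2.imwrite("pics/n3.png",np.hstack([cv2.resize(x,(400,267),interpolation=2) for x in (a,b)]).repeat(1,0) if 0 else np.vstack([cv2.resize(x,(450,300),interpolation=2) for x in (a,b)]))
s=ctrl.get_state(); m=R.from_quat(s["tcp_rot"]).as_matrix(); print(s["eef_pos"],m.round(4).tolist(),s["contact_force"])
w=np.arctan2(m[1,0],m[0,0]); print(np.degrees(w)); ax=np.array([np.cos(w),np.sin(w),0])
T=s["eef_pos"]+ax*.1315+[0,0,.0008]
for c in K: print(c,"tip",proj(c,T),"shaft80",proj(c,s["eef_pos"]+ax*.08),"bore",proj(c,[.5815,.025,.105]))
E
```

```text
[ 0.57973786 -0.13252997  0.10281207] [[0.0135, 0.9999, 0.0002], [0.9999, -0.0135, -0.0004], [-0.0004, 0.0002, -1.0]] [-0.24390038 -0.26466101 -0.90269541]
89.22540292665234
scene tip [[343.29937807 211.26127579]] shaft80 [[314.18643201 211.54647424]] bore [[358.04009676 210.61894885]]
top tip [[227.43714598 195.71450689]] shaft80 [[254.24628037 196.97084603]] bore [[213.77550368 195.1531328 ]]
```

View pics/n3.png

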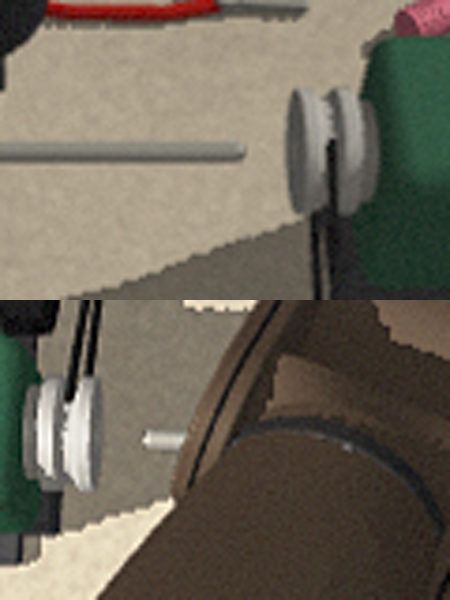

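The tip is at scene (345.3,210.5), top (228.7,196.8), and the pulley centre at scene v≈210.3, top v≈195.6. So the tip is about 1.2 mm too far in -x and 1.4 mm too low, with a gap of about 25 mm. I correct that and approach.

Request:
apply_moves(
  series=[
    [0.0016,0.004,0.0018,0,0,0],
    [0.0016,0.012,0.0018,0,0,0],
    [0.0016,0.02,0.0018,0,0,0],
    [0.0016,0.022,0.0018,0,0,0],
    [0.0016,0.024,0.0018,0,0,0],
    [0.0016,0.026,0.0018,0,0,0],
    [0.0016,0.028,0.0018,0,0,0],
    [0.0016,0.03,0.0018,0,0,0],
    [0.0016,0.03,0.0018,0,0,0],
  ],
)

```text
time: 9.15
eef_pos: [0.5811, -0.1072, 0.1041]
tcp_rot: [0.711, 0.703, -0.0, -0.0]
contact_force: [-0.4, -0.9, -1.5]
opening: 0.094
finger_force: 59.1
```

Request:
apply_moves(
  series=[
    [0,0.0015,0,0,0,0],
    [0,0.003,0,0,0,0],
    [0,0.0045,0,0,0,0],
    [0,0.006,0,0,0,0],
  ],
)

```text
time: 9.65
eef_pos: [0.5811, -0.1024, 0.1042]
tcp_rot: [0.711, 0.703, -0.0, -0.0]
contact_force: [0.9, 0.6, -1.0]
opening: 0.092
finger_force: 59.1
```

Request:
apply_moves(
  series=[
    [0,0.0015,0,0,0,0],
    [0,0.003,0,0,0,0],
    [0,0.0045,0,0,0,0],
    [0,0.006,0,0,0,0],
  ],
)

```text
time: 10.15
eef_pos: [0.5811, -0.0976, 0.1042]
tcp_rot: [0.711, 0.703, 0.0, -0.0]
contact_force: [-0.3, -0.6, -1.2]
opening: 0.09
finger_force: 59.1
```

Request:
apply_moves(
  series=[
    [0,0.002,0,0,0,0],
    [0,0.004,0,0,0,0],
    [0,0.006,0,0,0,0],
    [0,0.008,0,0,0,0],
    [0,0.01,0,0,0,0],
  ],
)

```text
time: 10.78
eef_pos: [0.5811, -0.0896, 0.1041]
tcp_rot: [0.711, 0.703, -0.0, -0.0]
contact_force: [0.5, 0.3, -1.9]
opening: 0.09
finger_force: 59.1
```

```bash
python3 - <<'E'
from h import *
im={}
for c in K: im[c]=ctrl.read_camera(c)
a=im["scene"][170:250,280:400,::-1]; b=im["top"][160:240,190:310,::-1]
cv2.imwrite("pics/n4.png",np.vstack([cv2.resize(x,(450,300),interpolation=2) for x in (a,b)]))
s=ctrl.get_state(); print(s["eef_pos"],s["contact_force"],s["wrist_torque"])
E
```

```text
[ 0.58108113 -0.08953872  0.10415665] [ 0.37312744 -0.27887123 -1.50150575] [-0.03633033 -0.0105503  -0.0100725 ]
```

View pics/n4.png

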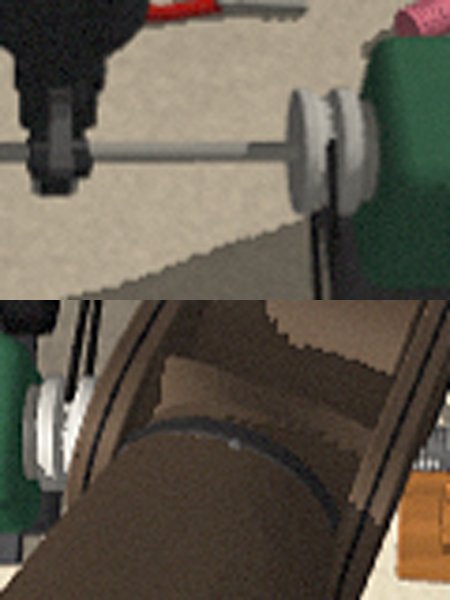

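The shaft enters the pulley centre at crop (290,150), and there is no contact force. Continuing in.

Request:
apply_moves(
  series=[
    [0,0.004,0,0,0,0],
    [0,0.008,0,0,0,0],
    [0,0.012,0,0,0,0],
    [0,0.016,0,0,0,0],
    [0,0.02,0,0,0,0],
    [0,0.024,0,0,0,0],
    [0,0.028,0,0,0,0],
    [0,0.032,0,0,0,0],
    [0,0.036,0,0,0,0],
    [0,0.04,0,0,0,0],
  ],
)

```text
time: 12.12
eef_pos: [0.5811, -0.0575, 0.1042]
tcp_rot: [0.711, 0.703, 0.0, 0.0]
contact_force: [-0.2, 0.7, -1.1]
opening: 0.093
finger_force: 59.1
```

Request:
apply_moves(
  series=[
    [0,0.004,0,0,0,0],
    [0,0.008,0,0,0,0],
    [0,0.012,0,0,0,0],
    [0,0.016,0,0,0,0],
    [0,0.02,0,0,0,0],
    [0,0.024,0,0,0,0],
    [0,0.028,0,0,0,0],
    [0,0.032,0,0,0,0],
  ],
)

```text
time: 13.12
eef_pos: [0.5811, -0.0319, 0.1042]
tcp_rot: [0.711, 0.703, -0.0, -0.0]
contact_force: [0.3, -0.0, -1.0]
opening: 0.094
finger_force: 59.1
```

Request:
apply_moves(
  series=[
    [0,0.004,0,0,0,0],
    [0,0.008,0,0,0,0],
    [0,0.012,0,0,0,0],
    [0,0.016,0,0,0,0],
    [0,0.02,0,0,0,0],
    [0,0.024,0,0,0,0],
    [0,0.028,0,0,0,0],
    [0,0.032,0,0,0,0],
    [0,0.036,0,0,0,0],
    [0,0.04,0,0,0,0],
    [0,0.04,0,0,0,0],
  ],
)

```text
time: 14.5
eef_pos: [0.5811, 0.0001, 0.1041]
tcp_rot: [0.711, 0.703, -0.0, -0.0]
contact_force: [0.1, 0.4, -2.1]
opening: 0.089
finger_force: 59.1
```

```bash
python3 - <<'E'
from h import *
im={}
for c in K: im[c]=ctrl.read_camera(c)
a=im["scene"][160:240,270:390,::-1]; b=im["top"][160:240,190:310,::-1]
cv2.imwrite("pics/n5.png",np.vstack([cv2.resize(x,(450,300),interpolation=2) for x in (a,b)]))
s=ctrl.get_state(); print(s["eef_pos"],s["contact_force"],s["wrist_torque"])
E
```

```text
[ 5.81071648e-01 -1.09962393e-04  1.04136544e-01] [-1.34103496 -0.00888432 -2.17839083] [0.00511101 0.04270918 0.02627302]
```

View pics/n5.png

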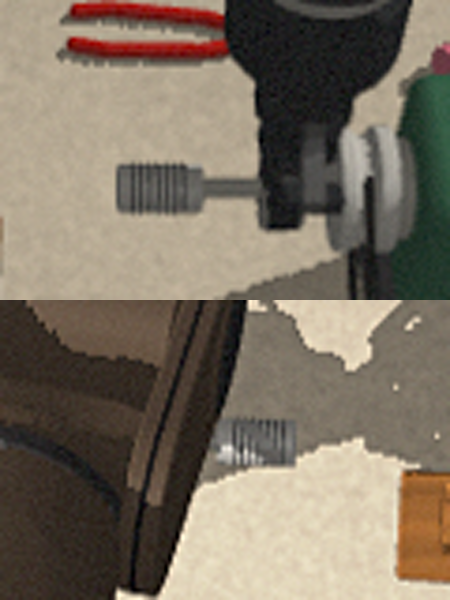

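The shaft is about 105 mm in, and the head is at scene u 301–324, with the shoulder about 65 mm behind the pulley. I let go here, then slide the open fingers back astride the head.

Request:
apply_moves(
  series=[
    [0,0,0,0,0,0],
    [0,0,0,0,0,0],
    [0,0,0,0,0,0],
    [0,0,0,0,0,0],
    [0,0,0,0,0,0],
  ],
  jaw=0.65,
)

```text
time: 15.22
eef_pos: [0.5811, -0.0001, 0.1042]
tcp_rot: [0.711, 0.703, 0.0, 0.0]
contact_force: [0.0, 0.2, 0.1]
opening: 0.649
finger_force: 0.0
```

Request:
apply_moves(
  series=[
    [0,-0.01,0,0,0,0],
    [0,-0.02,0,0,0,0],
    [0,-0.035,0,0,0,0],
    [0,-0.05,0,0,0,0],
    [0,-0.065,0,0,0,0],
    [0,-0.077,0,0,0,0],
    [0,-0.077,0,0,0,0],
    [0,-0.077,0,0,0,0],
  ],
)

```text
time: 16.23
eef_pos: [0.581, -0.0616, 0.1041]
tcp_rot: [0.711, 0.703, 0.0, -0.0]
contact_force: [0.2, -0.5, -0.2]
opening: 0.648
finger_force: 0.0
```

```bash
python3 - <<'E'
from h import *
im={}
for c in K: im[c]=ctrl.read_camera(c)
a=im["scene"][160:240,270:390,::-1]; b=im["top"][160:240,190:310,::-1]
cv2.imwrite("pics/n6.png",np.vstack([cv2.resize(x,(450,300),interpolation=2) for x in (a,b)]))
s=ctrl.get_state(); print(s["eef_pos"],s["contact_force"],s["wrist_torque"])
E
```

```text
[ 0.58103298 -0.06133604  0.1040922 ] [-0.37621496 -0.13059102  0.03599881] [-0.04854436  0.02088221  0.01625956]
```

View pics/n6.png

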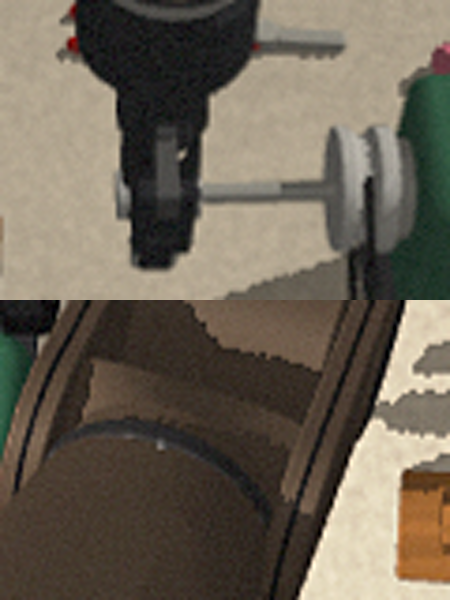

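The bar stays in the bore, drooping slightly, and the fingers straddle the head (crop u 115–200). Gripping the head now.

Request:
apply_moves(
  series=[
    [0,0,-0.003,0,0,0],
    [0,0,-0.003,0,0,0],
    [0,0,-0.003,0,0,0],
    [0,0,-0.003,0,0,0],
    [0,0,-0.003,0,0,0],
    [0,0,-0.003,0,0,0],
  ],
  jaw=0,
  squeeze=50,
)

```text
time: 17.08
eef_pos: [0.5809, -0.0614, 0.1016]
tcp_rot: [0.711, 0.703, -0.0, -0.0]
contact_force: [-1.5, 1.4, -0.7]
opening: 0.264
finger_force: 48.9
```

Request:
apply_moves(
  series=[
    [0,0,0.001,-0.008,0,0],
    [0,0,0.002,-0.016,0,0],
    [0,0,0.003,-0.024,0,0],
    [0,0,0.003,-0.024,0,0],
    [0,0,0.003,-0.024,0,0],
  ],
)

```text
time: 17.7
eef_pos: [0.5811, -0.0618, 0.1042]
tcp_rot: [0.711, 0.703, -0.007, 0.007]
contact_force: [-0.7, -0.1, -1.8]
opening: 0.265
finger_force: 48.9
```

```bash
python3 - <<'E'
from h import *
s=ctrl.get_state(); print(s["eef_pos"],s["contact_force"],s["wrist_torque"],R.from_quat(s["tcp_rot"]).as_matrix().round(4).tolist())
E
```

```text
[ 0.58113684 -0.06181285  0.10415015] [-0.70760721 -0.05712421 -1.82771354] [-0.06206994  0.00176896  0.03904189] [[0.0121, 0.9999, 0.0002], [0.9997, -0.0121, -0.019], [-0.019, 0.0004, -0.9998]]
```

Request:
apply_moves(
  series=[
    [0,0.003,0,0,0,0],
    [0,0.006,0,0,0,0],
    [0,0.01,0,0,0,0],
    [0,0.014,0,0,0,0],
    [0,0.018,0,0,0,0],
    [0,0.022,0,0,0,0],
    [0,0.026,0,0,0,0],
    [0,0.03,0,0,0,0],
  ],
)

```text
time: 18.7
eef_pos: [0.5811, -0.0375, 0.1042]
tcp_rot: [0.711, 0.703, -0.007, 0.007]
contact_force: [-1.0, 1.0, -1.2]
opening: 0.266
finger_force: 48.9
```

Request:
apply_moves(
  series=[
    [0,0.003,0,0,0,0],
    [0,0.006,0,0,0,0],
    [0,0.009,0,0,0,0],
    [0,0.012,0,0,0,0],
    [0,0.015,0,0,0,0],
    [0,0.018,0,0,0,0],
    [0,0.021,0,0,0,0],
    [0,0.024,0,0,0,0],
    [0,0.026,0,0,0,0],
  ],
)

```text
time: 19.82
eef_pos: [0.5811, -0.0168, 0.1042]
tcp_rot: [0.711, 0.703, -0.007, 0.007]
contact_force: [-1.0, -0.0, -0.5]
opening: 0.265
finger_force: 48.9
```

Request:
apply_moves(
  series=[
    [0,0.0015,0,0,0,0],
    [0,0.003,0,0,0,0],
    [0,0.0045,0,0,0,0],
    [0,0.006,0,0,0,0],
    [0,0.0075,0,0,0,0],
    [0,0.009,0,0,0,0],
    [0,0.01,0,0,0,0],
    [0,0.011,0,0,0,0],
  ],
)

```text
time: 20.82
eef_pos: [0.5811, -0.0081, 0.1042]
tcp_rot: [0.711, 0.703, -0.007, 0.007]
contact_force: [0.3, -1.2, -0.6]
opening: 0.271
finger_force: 48.9
```

Now slow, 0.4 mm per row.

Request:
apply_moves(
  series=[
    [0,0.0005,0,0,0,0],
    [0,0.001,0,0,0,0],
    [0,0.0015,0,0,0,0],
    [0,0.002,0,0,0,0],
    [0,0.0025,0,0,0,0],
    [0,0.003,0,0,0,0],
    [0,0.0035,0,0,0,0],
    [0,0.004,0,0,0,0],
  ],
)

```text
time: 21.82
eef_pos: [0.5811, -0.0049, 0.1042]
tcp_rot: [0.711, 0.703, -0.007, 0.007]
contact_force: [0.1, -0.2, -1.2]
opening: 0.261
finger_force: 48.9
```

Request:
apply_moves(
  series=[
    [0,0.0005,0,0,0,0],
    [0,0.001,0,0,0,0],
    [0,0.0015,0,0,0,0],
    [0,0.002,0,0,0,0],
    [0,0.0025,0,0,0,0],
    [0,0.003,0,0,0,0],
  ],
)

```text
time: 22.58
eef_pos: [0.5812, -0.0034, 0.1043]
tcp_rot: [0.711, 0.703, -0.007, 0.007]
contact_force: [-0.4, -5.7, -1.2]
opening: 0.263
finger_force: 48.9
```

Request:
apply_moves(
  series=[
    [0,0.0005,0,0,0,0],
    [0,0.001,0,0,0,0],
    [0,0.0015,0,0,0,0],
    [0,0.002,0,0,0,0],
  ],
)

```text
time: 23.08
eef_pos: [0.5813, -0.0026, 0.1044]
tcp_rot: [0.711, 0.703, -0.008, 0.008]
contact_force: [-0.9, -8.3, -1.1]
opening: 0.261
finger_force: 48.9
```

Request:
apply_moves(
  series=[
    [0,0.0004,0,0,0,0],
    [0,0.0008,0,0,0,0],
    [0,0.0012,0,0,0,0],
    [0,0.0016,0,0,0,0],
  ],
)

```text
time: 23.58
eef_pos: [0.5813, -0.0013, 0.1044]
tcp_rot: [0.711, 0.703, -0.008, 0.008]
contact_force: [-0.2, -8.1, -1.5]
opening: 0.261
finger_force: 48.9
```

Sliding steadily at about 8 N; continuing.

Request:
apply_moves(
  series=[
    [0,0.0004,0,0,0,0],
    [0,0.0008,0,0,0,0],
    [0,0.0012,0,0,0,0],
    [0,0.0016,0,0,0,0],
  ],
)

```text
time: 24.08
eef_pos: [0.5813, -0.0, 0.1044]
tcp_rot: [0.711, 0.703, -0.008, 0.008]
contact_force: [0.5, -7.1, -0.3]
opening: 0.269
finger_force: 48.9
```

Request:
apply_moves(
  series=[
    [0,0.0004,0,0,0,0],
    [0,0.0008,0,0,0,0],
    [0,0.0012,0,0,0,0],
  ],
)

```text
time: 24.45
eef_pos: [0.5813, 0.0009, 0.1044]
tcp_rot: [0.711, 0.703, -0.008, 0.008]
contact_force: [-0.0, -8.1, -1.2]
opening: 0.263
finger_force: 48.9
```

Request:
apply_moves(
  series=[
    [0,0.0004,0,0,0,0],
    [0,0.0008,0,0,0,0],
    [0,0.0012,0,0,0,0],
  ],
)

```text
time: 24.82
eef_pos: [0.5813, 0.0012, 0.1044]
tcp_rot: [0.711, 0.703, -0.008, 0.008]
contact_force: [-0.4, -10.2, -2.5]
opening: 0.266
finger_force: 48.9
```

Request:
apply_moves(
  series=[
    [0,0.0003,0,0,0,0],
    [0,0.0003,0,0,0,0],
  ],
)

```text
time: 25.08
eef_pos: [0.5813, 0.0012, 0.1044]
tcp_rot: [0.711, 0.703, -0.008, 0.009]
contact_force: [0.5, -10.8, -1.2]
opening: 0.263
finger_force: 48.9
```

Request:
apply_moves(
  series=[
    [0,0.0003,0,0,0,0],
    [0,0.0005,0,0,0,0],
    [0,0.0005,0,0,0,0],
  ],
)

```text
time: 25.45
eef_pos: [0.5813, 0.0012, 0.1044]
tcp_rot: [0.711, 0.703, -0.009, 0.009]
contact_force: [-0.5, -10.7, -1.1]
opening: 0.265
finger_force: 48.9
```

```bash
python3 - <<'E'
from h import *
im={}
for c in K: im[c]=ctrl.read_camera(c)
a=im["scene"][160:240,290:410,::-1]; b=im["scene"][170:250,440:560,::-1]
cv2.imwrite("pics/n7.png",np.vstack([cv2.resize(x,(450,300),interpolation=2) for x in (a,b)]))
s=ctrl.get_state(); print(s["eef_pos"],s["contact_force"],s["wrist_torque"])
E
```

```text
[0.58129033 0.00123966 0.10437686] [ -0.68333857 -11.78087189  -1.43556815] [-1.77988003  0.0483904  -0.0143604 ]
```

View pics/n7.png

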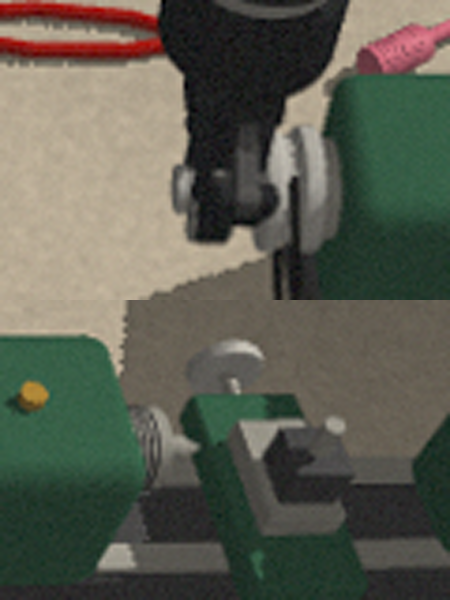

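Request:
apply_moves(
  series=[
    [0,0.0003,0,0,0,0],
    [0,0.0005,0,0,0,0],
    [0,0.0005,0,0,0,0],
  ],
)

```text
time: 25.92
eef_pos: [0.5813, 0.0013, 0.1044]
tcp_rot: [0.711, 0.703, -0.009, 0.009]
contact_force: [0.4, -11.6, -0.8]
opening: 0.264
finger_force: 49.0
```

Request:
apply_moves(
  series=[
    [0,0.0004,0,0,0,0],
    [0,0.0007,0,0,0,0],
    [0,0.0007,0,0,0,0],
  ],
)

```text
time: 26.3
eef_pos: [0.5813, 0.0013, 0.1044]
tcp_rot: [0.711, 0.703, -0.009, 0.009]
contact_force: [-0.2, -15.2, -1.1]
opening: 0.264
finger_force: 49.0
```

It bears at about 15 N with no further travel, so the bar is home. I ease the push off, then let go and look.

Request:
apply_moves(
  series=[
    [0,-0.001,0,0,0,0],
    [0,-0.0015,0,0,0,0],
    [0,-0.0015,0,0,0,0],
  ],
)

```text
time: 26.68
eef_pos: [0.5813, 0.0012, 0.1044]
tcp_rot: [0.711, 0.703, -0.008, 0.009]
contact_force: [-0.7, -9.8, -2.1]
opening: 0.263
finger_force: 49.0
```

Request:
apply_moves(
  series=[
    [0,0,0,0,0,0],
    [0,0,0,0,0,0],
    [0,0,0,0,0,0],
    [0,0,0,0,0,0],
    [0,0,0,0,0,0],
  ],
  jaw=0.65,
)

```text
time: 27.3
eef_pos: [0.5811, 0.0042, 0.1042]
tcp_rot: [0.711, 0.703, -0.007, 0.007]
contact_force: [0.8, 0.4, 0.1]
opening: 0.651
finger_force: 0.0
```

Request:
apply_moves(
  series=[
    [0,-0.01,0,0,0,0],
    [0,-0.03,0,0,0,0],
    [0,-0.06,0,0,0,0],
    [0,-0.1,0,0,0,0],
    [0,-0.15,0,0,0,0],
    [0,-0.15,0.08,0,0,0],
    [0,-0.15,0.12,0,0,0],
    [0,-0.15,0.12,0,0,0],
  ],
)

```text
time: 28.3
eef_pos: [0.583, -0.1181, 0.2044]
tcp_rot: [0.712, 0.702, -0.005, 0.01]
contact_force: [0.1, 0.6, 0.4]
opening: 0.652
finger_force: 0.0
```

```bash
python3 - <<'E'
from h import *
im={}
for c in K: im[c]=ctrl.read_camera(c)
a=im["scene"][160:240,310:430,::-1]; b=im["top"][160:240,150:270,::-1]
cv2.imwrite("pics/n8.png",np.vstack([cv2.resize(x,(450,300),interpolation=2) for x in (a,b)]))
P=lambda d:np.array([.5815-d*np.cos(np.radians(89.3))*1,.0255-d,.105])
for c in K: print(c,"mouth",proj(c,P(0)),"head rear if home",proj(c,P(.04)))
s=ctrl.get_state(); print(s["eef_pos"],s["contact_force"],s["finger_force"])
E
```

```text
scene mouth [[358.32097225 210.61557992]] head rear if home [[335.7682917  210.65876733]]
top mouth [[213.51432052 195.14516786]] head rear if home [[234.37920231 196.02963002]]
[ 0.58064854 -0.11670122  0.1996719 ] [-0.11987034  0.44148633 -0.49022026] 0.0
```

View pics/n8.png

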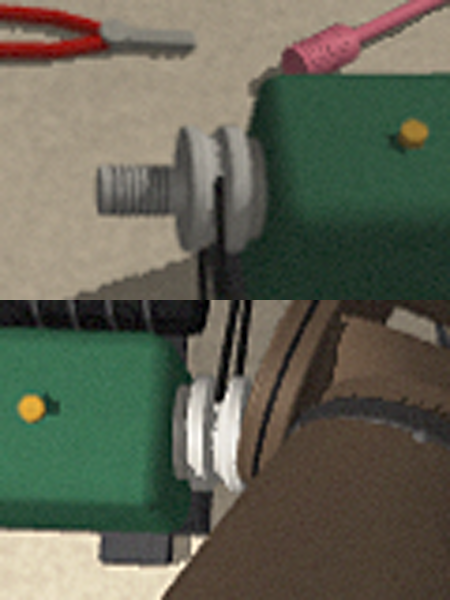

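The head bears flush on the pulley: its rear is at scene u≈336 against 335.8 expected. The gripper is clear, so I hand the job in.

```bash
python3 -c "
from plant import ctrl
print(ctrl.sign_off())"
```

```text
the job is handed in; nothing more can be done
None
```

The bar is home in the spindle with its head flush on the pulley, the centre driven out about 5 mm, and the gripper clear and open, at about 28 s. The final push read 15.2 N at its peak, right at the limit, and I viewed 12 pictures, two over the allowed 10.

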